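# Sort the full cuvette tubs from the empties and turn the status sign

## Task

The three closed tubs look the same, but some are full of glass and some are empty: lift each one to feel its weight, then set the full ones gently upright in the blue carrying case and the empty ones gently upright in the yellow refill tray. When all three are sorted, turn the pivoted sign half a turn, all the way round, so that its green face looks at the robot. Leave the photometer and the beaker where they are, and do not tip the tubs over.

Things in the scene. Friction and masses are not known exactly. Their poses are not given: they have to be found in the camera images.
- tub_a_mid (a point): one of three look-alike closed round tubs, loose, upright: white body 56 mm across, 85 mm tall, red lid 60 mm across, 20 mm tall on top (105 mm in all). Point on its axis half-way up (52.5 mm above its underside), z up. Hidden inside: a glass block (full: 0.4 to 0.6 kg in all) or a foam insert (empty: about 0.1 kg in all), which may shift 3 mm. The number of full ones varies
- tub_b_mid (a point): one of three look-alike closed round tubs, loose, upright: white body 56 mm across, 85 mm tall, red lid 60 mm across, 20 mm tall on top (105 mm in all). Point on its axis half-way up (52.5 mm above its underside), z up. Hidden inside: a glass block (full: 0.4 to 0.6 kg in all) or a foam insert (empty: about 0.1 kg in all), which may shift 3 mm. The number of full ones varies
- tub_c_mid (a point): one of three look-alike closed round tubs, loose, upright: white body 56 mm across, 85 mm tall, red lid 60 mm across, 20 mm tall on top (105 mm in all). Point on its axis half-way up (52.5 mm above its underside), z up. Hidden inside: a glass block (full: 0.4 to 0.6 kg in all) or a foam insert (empty: about 0.1 kg in all), which may shift 3 mm. The number of full ones varies
- case: open blue carrying case with a white foam floor, grey latches on its -x side and a black handle 34 mm out from its +x side; 152 mm along its x, 222 mm along its y, walls 6 mm thick, 36 mm tall; floor inside 10 mm above the table; fixed. Origin under its centre, z up. Holds two tubs side by side along y, e.g. 50 mm either side of the centre
- tray: open plain yellow refill tray; 152 mm along its x, 222 mm along its y, walls 6 mm thick, 36 mm tall; floor inside 10 mm above the table; fixed. Origin under its centre, z up. Holds two tubs side by side along y, e.g. 50 mm either side of the centre
- sign_top (a point): top centre of a two-sided sign plate (red face, green face), on its upright pivot axis, 148 mm above the table. Plate 130 mm wide, 10 mm thick, from 62 to 148 mm above the table, on a post with a fixed black foot 80 x 100 mm. The axes are the foot's and do not turn with the plate: at joint 0 the plate lies along y, red face to -x (towards the robot)
- sign (a joint): turn of the sign plate about its upright pivot, rad, growing anticlockwise seen from above: near 0 = red face to the robot, 3.14 = green face to the robot. Stops at 0 and 3.14; light friction (0.05 N m), stays where it is left; a finger can push it round
- photometer: bystander: black hand-held photometer lying on the table, 210 mm along y, 90 mm along x, 63 mm tall, loose; origin under its centre
- beaker: bystander: glass beaker, 70 mm across, 90 mm tall, loose; origin under its centre
- carton: bystander: closed white carton 70 x 70 mm, 104 mm tall, fixed to the table; origin under its centre

How it is judged:
On the way, in this order (a step that is already met when the one before it is completed fails the run):
1. every tub stands released in its right place: full in the case, empty in the tray (((x of tub_a_mid in the frame of case between -0.05 and 0.05 m and y of tub_a_mid in the frame of case between -0.085 and 0.085 m and z of tub_a_mid in the frame of case between 0.05 and 0.07 m and contact force between tub_a and case above 2.4 N) or (x of tub_a_mid in the frame of tray between -0.05 and 0.05 m and y of tub_a_mid in the frame of tray between -0.085 and 0.085 m and z of tub_a_mid in the frame of tray between 0.05 and 0.07 m and contact force between tub_a and tray between 0.3 and 2 N)) and angle between each of tub_a_mid, tub_b_mid, tub_c_mid's own z axis and vertical below 0.15 rad and contact force between the fingers and tub_a below 0.1 N and linear speed of each of tub_a, tub_b, tub_c below 0.03 m/s and ((x of tub_b_mid in the frame of case between -0.05 and 0.05 m and y of tub_b_mid in the frame of case between -0.085 and 0.085 m and z of tub_b_mid in the frame of case between 0.05 and 0.07 m and contact force between tub_b and case above 2.4 N) or (x of tub_b_mid in the frame of tray between -0.05 and 0.05 m and y of tub_b_mid in the frame of tray between -0.085 and 0.085 m and z of tub_b_mid in the frame of tray between 0.05 and 0.07 m and contact force between tub_b and tray between 0.3 and 2 N)) and contact force between the fingers and tub_b below 0.1 N and ((x of tub_c_mid in the frame of case between -0.05 and 0.05 m and y of tub_c_mid in the frame of case between -0.085 and 0.085 m and z of tub_c_mid in the frame of case between 0.05 and 0.07 m and contact force between tub_c and case above 2.4 N) or (x of tub_c_mid in the frame of tray between -0.05 and 0.05 m and y of tub_c_mid in the frame of tray between -0.085 and 0.085 m and z of tub_c_mid in the frame of tray between 0.05 and 0.07 m and contact force between tub_c and tray between 0.3 and 2 N)) and contact force between the fingers and tub_c below 0.1 N), for 0.2 s.
2. the sign is turned round to green (value of joint sign above 2.9 rad), for 0.2 s.
At the end, for the whole second after the job is handed in: Full tubs stand on the blue case's floor (over 2.4 N resting there), empty ones on the yellow tray's (under 2.0 N), within 50 mm (x) and 85 mm (y) of its centre, within 0.15 rad of upright, released, at rest; sign at rest beyond 2.9 rad, green to the robot (all of step 1 and value of joint sign above 2.9 rad and velocity of joint sign between -0.1 and 0.1 rad/s); the robot touches nothing.
It fails at once if a tub is tipped by more than 0.6 rad (angle between any of tub_a_mid, tub_b_mid, tub_c_mid's own z axis and vertical above 0.6 rad).
It fails at once if a tub is dropped or slammed into the case or tray (over 80 N) (contact force between any of tub_a, tub_b, tub_c and case above 80 N or contact force between any of tub_a, tub_b, tub_c and tray above 80 N).
It fails at once if photometer or beaker is moved by more than 20 mm (distance of any of photometer, beaker from where it was at the start of the episode above 0.02 m).
It also fails if it takes over 72 s, if anything falls off the work surface, if the arm or the gripper's body presses on something with over 40 N, if the wrist force passes 120 N, or if a joint passes its speed limit or range.

## Robot

A 7-joint arm with a two-finger parallel gripper is mounted at the origin on the work surface. World frame = base frame: x ahead of the robot, y to its left, z up, the work surface at z = 0. Lengths are in m, angles in rad, forces in N, time in s.
With the tool pointing down it reaches from about 0.425 to 0.875 m from the base axis. Payload 4.7 kg.
Tool frame: the origin (TCP) lies at the very end of the fingers, on their centre line; the grasp point (between the pads) lies 19 mm behind it; z points along the fingers, y is the line along which they close (so a half turn about z gives the same grasp; the last joint's range is limited). The gripper opens to 87 mm and grips with 3 to 60 N. Pads are 19 mm wide; open, the fingers measure 117 mm over their backs; the gripper's body (75 mm by 190 mm) begins 51 mm behind the grasp point.
Start: joints at [1.259, 0.321, -0.07, 1.45, 0.023, 1.371, -0.057], TCP at [0.208, -0.616, 0.223] pointing down, gripper open.
Joint ranges: [-2.86, 2.86], [-0.3, 2.09], [-1.38, 1.24], [0.06, 2.45], [-1.56, 4.7], [0.09, 2.05], [-2.69, 2.69]. Speed limits (rad/s): [2.57, 2.57, 3.14, 3.14, 3.14, 3.14, 3.14].

## Interface

Orientations are given as a rotation vector (axis times angle).
In Python, from bench import ctrl, get_image, job gives the robot as it stands.
- The arm moves only by the shell command python3 -m crank 'ROWS' [FORCE]. ROWS is JSON, a list that holds one entry, the list of rows, each a list of 5 numbers: the shift along the tool's x, y, z in mm, then the turn about the tool's z in rad, then the closure, from -1 (fully open) to 1 (shut), so that 0 is half open. A call has 1 to 10 rows; each row shifts and turns the commanded pose from where the row before left it, along the tool's axes as they then stand; what a row does not reach is not made up. A row lasts 1/12 s, in which the tool goes at most 41.7 mm and 7.16 degrees, less where a joint would pass 70% of its speed; a pose out of reach is approached as far as the arm can. A call with a gripper value outside its range is refused whole. The fingers move at their own pace and stop on an object; FORCE is the grip in N (left out, the last holds). Time passes only in rows, so rows that do not move let the fingers close. It gives the time, the measured TCP pose, the force, the opening and the grip force at its end, in the units of the state.
- ctrl.get_state(): the state, without advancing time (a new reading comes with each control period).
- get_image(name): name is "scene" or "top" or "wrist"; returns a dict with "pixels" (480x640x3 uint8, red, green, blue), "fx", "fy", "cx", "cy" (pixels), "k1" (the pictures are not rectified: a ray, as slopes to the right and down, at radius r is drawn at 1 + k1 r^2 times it, then the intrinsics apply), "T" (4x4, takes a point from camera to world coordinates); the wrist camera has in their place "T_tool_cam" (4x4, takes a point from camera to tool coordinates, whose origin is the TCP and whose axes are the flange's). Camera axes: x right, y down, z forward; pixel columns grow to the right and rows downward; lengths in m; the calibration is good to about 2 mm. A picture is of the moment at which its call begins: read the wrist's pose just before it. There is no depth.
- job.close_job(): hands the job in; it is judged then, once.
The state is a dict: "time": time; "joint_positions": joint angles; "qd": joint speeds; "joint_torque": joint torques, N m; "position": TCP position; "tool_rot": TCP orientation; "ft_force": force on the tool from outside, world axes, zero at the start; "torque": the same for the moment, N m; "grip_width": opening from 0.0 (shut) to 1.0 (fully open); "grip_force": force on a finger pad.
Only numpy, scipy, OpenCV 4.12 (cv2) and the standard library are available. Lean on these libraries where they do the work, as an engineer would, in place of code of your own. Each camera call takes 0.05 s, during which the arm holds its last target. There are 200 camera calls.

## Working session

There is one attempt and no reset: what is moved stays moved. The work goes in short steps, Python scripts to look and compute and a shell command to move; the robot and the scene stay as the last step left them, time stands still between calls to the robot, and variables do not carry over. Pictures are saved under pics/ and viewed, at most 10 in all, crops included, and the job is handed in when it is done.

```bash
mkdir -p pics; ls; python3 - <<'E'
from bench import ctrl,get_image
import cv2
s=ctrl.get_state();print({k:s[k] for k in("time","position","tool_rot","ft_force","grip_width")})
for n in("top","scene"):
    i=get_image(n);cv2.imwrite(f"pics/{n}0.png",i["pixels"][:,:,::-1]);print(n,i["fx"],i["k1"],i["T"])
E
```

```text
pics
{'time': 0.0, 'position': array([ 0.20778349, -0.6153201 ,  0.22145291]), 'tool_rot': array([-3.09817896e+00, -5.09238073e-01,  7.28324943e-04]), 'ft_force': array([ 0.9398925 , -0.19907896,  0.61266546]), 'grip_width': 1.0016852542104595}
top 484.18184398076374 -0.09932170684962151 [[-1.48539639e-02 -9.90837326e-01  1.34241400e-01  4.46827404e-01]
 [-9.99889536e-01  1.46489882e-02 -2.51456586e-03 -2.16283531e-02]
 [ 5.25025046e-04 -1.34263922e-01 -9.90945470e-01  1.23564420e+00]
 [ 0.00000000e+00  0.00000000e+00  0.00000000e+00  1.00000000e+00]]
scene 512.7899373472344 -0.09701571530366537 [[-2.55959759e-01  6.56701059e-01 -7.09385876e-01  1.42584733e+00]
 [ 9.66687417e-01  1.73729494e-01 -1.87972076e-01  2.25400125e-01]
 [-2.00211588e-04 -7.33867687e-01 -6.79292410e-01  9.37014450e-01]
 [ 0.00000000e+00  0.00000000e+00  0.00000000e+00  1.00000000e+00]]
```

View pics/top0.png

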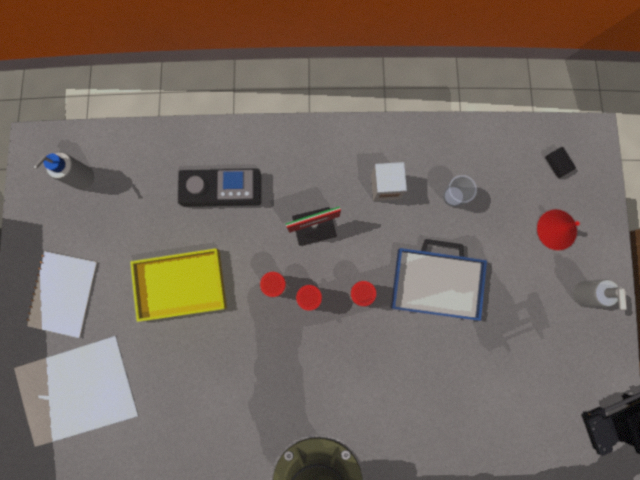

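View pics/scene0.png

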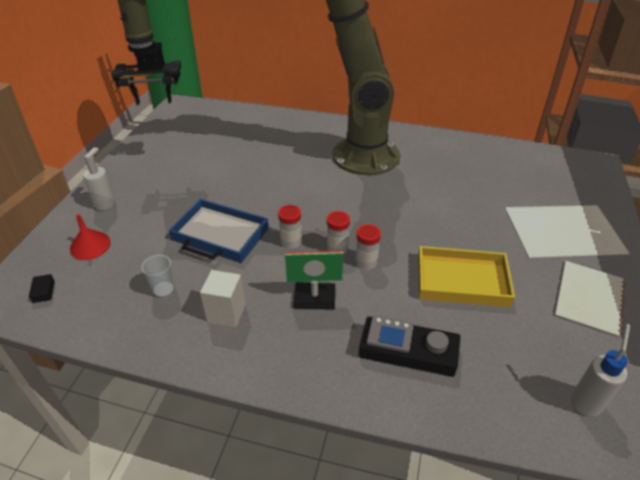

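The top view shows the red lids at (273,285), (309,297) and (363,293). The tray is around (179,285), the case around (440,284), the sign at (315,220), the carton at (390,180), the beaker at (461,190) and the photometer at (220,187).

```bash
cat >h.py <<'E'
import numpy as np,cv2
from bench import ctrl,get_image
from scipy.spatial.transform import Rotation as R
def p2w(i,uv,z):
    K=np.array([[i["fx"],0,i["cx"]],[0,i["fy"],i["cy"]],[0,0,1.]])
    n=cv2.undistortPoints(np.array(uv,float).reshape(-1,1,2),K,np.array([i["k1"],0,0,0.])).reshape(-1,2)
    T=np.array(i["T"]);d=np.c_[n,np.ones(len(n))]@T[:3,:3].T
    return T[:3,3]+d*((z-T[2,3])/d[:,2])[:,None]
def red(p):
    h=cv2.cvtColor(p,cv2.COLOR_RGB2HSV);return (((h[...,0]<8)|(h[...,0]>172))&(h[...,1]>180)&(h[...,2]>90)).astype(np.uint8)
def lids(i):
    m=red(i["pixels"]);n,l,s,c=cv2.connectedComponentsWithStats(m)
    return [(s[k,4],c[k].round(1),p2w(i,c[k],.105)[0].round(4)) for k in range(1,n) if s[k,4]>150 and 200<c[k][1]<400]
def tcp():
    s=ctrl.get_state();return s,R.from_rotvec(s["tool_rot"])
E
python3 - <<'E'
from h import *
i=get_image("top")
for x in lids(i):print(x)
h=cv2.cvtColor(i["pixels"],cv2.COLOR_RGB2HSV)
for n,lo,hi in(("tray",(22,150,80),(35,255,255)),("case",(100,120,50),(125,255,255))):
    m=cv2.inRange(h,lo,hi);m[:220]=0;m[350:]=0
    m=cv2.morphologyEx(m,cv2.MORPH_CLOSE,np.ones((3,3)))
    c=max(cv2.findContours(m,cv2.RETR_EXTERNAL,cv2.CHAIN_APPROX_NONE)[0],key=lambda c:cv2.boundingRect(c)[2]*cv2.boundingRect(c)[3])
    w=p2w(i,c.reshape(-1,2),.036)[:,:2];print(n,cv2.minAreaRect((w*1000).astype(np.float32)))
print("sign ends",p2w(i,[(289,225),(340,211),(288,223),(339,208)],.148)[:,:2].round(3).tolist())
print("foot",p2w(i,[(297,243),(336,237)],.01)[:,:2].round(3).tolist())
print("carton",p2w(i,[(391,178)],.104),"beaker",p2w(i,[(463,187)],.09))
s,r=tcp();print(r.as_matrix().round(3))
E
```

```text
(np.int32(1189), array([556.6, 229.4]), array([ 0.6041, -0.5881,  0.105 ]))
(np.int32(456), array([272.5, 283.9]), array([0.4858, 0.0962, 0.105 ]))
(np.int32(454), array([363.2, 293.1]), array([ 0.4613, -0.1145,  0.105 ]))
(np.int32(471), array([308.6, 297.1]), array([0.454 , 0.0124, 0.105 ]))
tray ((489.03277587890625, 341.9555358886719), (151.89019775390625, 226.0977325439453), 7.960470199584961)
case ((482.4521484375, -310.7777404785156), (222.91925048828125, 149.00929260253906), 80.4217529296875)
sign ends [[0.617, 0.054], [0.648, -0.063], [0.622, 0.056], [0.655, -0.06]]
foot [[0.592, 0.043], [0.606, -0.056]]
carton [[ 0.73486133 -0.18859082  0.104     ]] beaker [[ 0.71413979 -0.36685615  0.09      ]]
[[ 0.947  0.32  -0.001]
 [ 0.32  -0.947  0.001]
 [-0.    -0.001 -1.   ]]
```

```bash
python3 -m crank '[[[0,0,0,-0.124,-1],[0,0,0,-0.124,-1],[0,0,0,-0.124,-1],[0,0,0,-0.124,-1],[0,0,0,-0.124,-1],[0,0,0,-0.124,-1],[0,0,0,-0.124,-1],[0,0,0,-0.124,-1],[0,0,0,-0.124,-1],[0,0,0,-0.124,-1]]]' 30
python3 - <<'E'
from h import *
s,r=tcp();print(r.as_matrix().round(3))
d=np.array([.4613,-.1145,.12])-s["position"];print(s["time"],s["position"],r.inv().apply(d)*1000,s["ft_force"],s["joint_positions"])
E
```

```text
time: 0.98
position: [0.2079, -0.6156, 0.2221]
tool_rot: [-2.22, -2.222, -0.0]
ft_force: [0.1, -0.6, -0.9]
grip_width: 1.0
grip_force: 0.0
[[-0.001  1.    -0.   ]
 [ 1.     0.001  0.001]
 [ 0.001 -0.    -1.   ]]
0.9833 [ 0.20791242 -0.61560829  0.22211903] [500.7502478  253.98539484 102.38988407] [ 0.11872301 -0.56330822 -0.85026299] [ 1.38604988  0.3308112  -0.2330968   1.44569221  0.07655039  1.37471364
  1.15131466]
```

```bash
python3 -m crank '[[[31,16,0,0,-1],[31,16,0,0,-1],[31,16,0,0,-1],[31,16,0,0,-1],[31,16,0,0,-1],[31,16,0,0,-1],[31,16,0,0,-1],[31,16,0,0,-1],[31,16,0,0,-1],[31,16,0,0,-1]]]' >/dev/null
python3 -m crank '[[[32,16,0,0,-1],[32,16,0,0,-1],[32,16,0,0,-1],[32,16,0,0,-1],[32,16,0,0,-1],[31,14,0,0,-1],[0,0,0,0,-1],[0,0,0,0,-1]]]'
python3 - <<'E'
from h import *
s,r=tcp();i=get_image("wrist");cv2.imwrite("pics/w1.png",i["pixels"][:,:,::-1])
T=np.eye(4);T[:3,:3]=r.as_matrix();T[:3,3]=s["position"];i["T"]=T@i["T_tool_cam"]
m=red(i["pixels"]);n,l,st,c=cv2.connectedComponentsWithStats(m)
for k in range(1,n):
    if st[k,4]>300:print(st[k],c[k].round(),p2w(i,c[k],.105).round(4))
d=np.array([.4613,-.1145,.047])-s["position"];print(s["time"],s["position"],r.inv().apply(d)*1000,s["ft_force"],s["joint_positions"])
E
```

```text
time: 2.48
position: [0.465, -0.1139, 0.2225]
tool_rot: [2.221, 2.221, -0.0]
ft_force: [0.4, -0.0, 0.5]
grip_width: 0.998
grip_force: 0.0
[ 262    0   96   80 6434] [310.  35.] [[0.4541 0.0072 0.105 ]]
[  546     0    94   164 10428] [600.  78.] [[ 0.6406 -0.0146  0.105 ]]
[ 281  181   84   86 5637] [322. 223.] [[ 0.4614 -0.1128  0.105 ]]
2.4833 [ 0.46500456 -0.11392816  0.222525  ] [ -0.54200491  -3.6880518  175.52544661] [ 0.37201356 -0.03610987  0.54171911] [ 0.91402916 -0.02458079 -0.71020305  1.83780122 -0.01634271  1.32252097
  0.20807423]
```

View pics/w1.png

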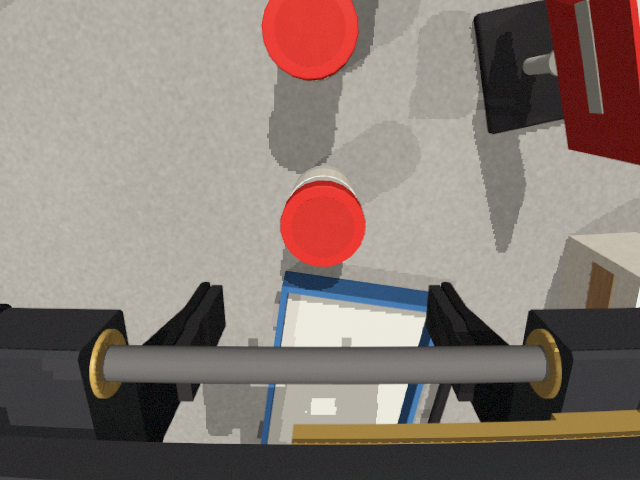

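The wrist view shows tub c's lid at (322,223), agreeing with the top view to 2 mm. The sign's red plate is at upper right and the case below. I'll descend, grip and lift.

```bash
python3 -m crank '[[[0,-3,25,0,-1],[0,0,30,0,-1],[0,0,30,0,-1],[0,0,30,0,-1],[0,0,30,0,-1],[0,0,20,0,-1],[0,0,10,0,-1],[0,0,0,0,-1],[0,0,0,0,1],[0,0,0,0,1]]]' 30
python3 -m crank '[[[0,0,0,0,1],[0,0,0,0,1],[0,0,0,0,1],[0,0,0,0,1],[0,0,0,0,1],[0,0,0,0,1]]]' 30
python3 -m crank '[[[0,0,-5,0,1],[0,0,-10,0,1],[0,0,-20,0,1],[0,0,-30,0,1],[0,0,-30,0,1],[0,0,-20,0,1],[0,0,-10,0,1],[0,0,0,0,1],[0,0,0,0,1],[0,0,0,0,1]]]'
```

```text
time: 3.37
position: [0.4626, -0.117, 0.0489]
tool_rot: [2.227, 2.213, 0.001]
ft_force: [0.5, 0.0, 0.2]
grip_width: 0.922
grip_force: 0.0
time: 3.87
position: [0.4623, -0.1163, 0.0483]
tool_rot: [2.226, 2.215, 0.001]
ft_force: [-0.1, 0.4, 5.0]
grip_width: 0.679
grip_force: 30.5
time: 4.7
position: [0.4603, -0.1159, 0.171]
tool_rot: [-2.225, -2.214, 0.002]
ft_force: [-0.3, -0.3, -2.3]
grip_width: 0.683
grip_force: 30.6
```

```bash
for k in 1 2 3; do python3 -m crank '[[[0,0,0,0,1],[0,0,0,0,1]]]' | grep -E "ft_force|position|width"; done; python3 -c "
from h import *
s,r=tcp();print(s['joint_torque'],s['torque'])"
```

```text
position: [0.4606, -0.1158, 0.1712]
ft_force: [0.0, 0.3, -1.4]
grip_width: 0.683
position: [0.4612, -0.1159, 0.1719]
ft_force: [0.0, 0.2, -1.3]
grip_width: 0.68
position: [0.4615, -0.1161, 0.1724]
ft_force: [-0.3, -0.1, -0.2]
grip_width: 0.681
[ 3.34133608e-05 -2.39722842e+01 -1.99715327e-01 -3.04205668e+01
 -5.27690118e-02  5.51809464e-02 -3.37908227e-05] [-0.04066133 -0.06859249  0.01230699]
```

Tub c weighs about 1 N, so it is empty. It goes to the far slot of the tray.

```bash
python3 -m crank '[[[15,0,-10,0,1],[30,1,-10,0,1],[36,2,0,0,1],[36,2,0,0,1],[36,2,0,0,1],[36,2,0,0,1],[36,2,0,0,1],[36,2,0,0,1],[36,2,0,0,1],[36,2,0,0,1]]]' >/dev/null
python3 -m crank '[[[36,2,0,0,1],[36,2,0,0,1],[36,1,0,0,1],[36,1,20,0,1],[20,0,20,0,1],[10,0,20,0,1],[0,0,20,0,1],[0,0,20,0,1],[0,0,15,0,1],[0,0,0,0,1]]]'
```

```text
time: 6.87
position: [0.4853, 0.3894, 0.0745]
tool_rot: [-2.226, -2.215, 0.009]
ft_force: [-0.6, -1.0, -1.1]
grip_width: 0.684
grip_force: 30.6
```

```bash
python3 -m crank '[[[0,0,4,0,1],[0,0,4,0,1],[0,0,4,0,1],[0,0,3,0,1],[0,0,1,0,1],[0,0,0,0,1]]]'
python3 -m crank '[[[0,0,1,0,1],[0,0,0,0,1]]]'
```

```text
time: 7.37
position: [0.4871, 0.3906, 0.0616]
tool_rot: [2.227, 2.215, -0.0]
ft_force: [-0.4, -0.4, -1.6]
grip_width: 0.683
grip_force: 30.6
time: 7.53
position: [0.4871, 0.3908, 0.0606]
tool_rot: [2.227, 2.216, 0.0]
ft_force: [0.9, 0.3, -0.5]
grip_width: 0.679
grip_force: 30.6
```

```bash
python3 -m crank '[[[0,0,1,0,1],[0,0,1,0,1],[0,0,0,0,1],[0,0,0,0,1]]]'
python3 -m crank '[[[0,0,0,0,0.2],[0,0,0,0,0],[0,0,0,0,-0.5],[0,0,0,0,-1],[0,0,0,0,-1],[0,0,0,0,-1],[0,0,0,0,-1]]]'
```

```text
time: 7.87
position: [0.487, 0.3908, 0.0585]
tool_rot: [2.227, 2.216, -0.0]
ft_force: [0.8, -0.7, -0.5]
grip_width: 0.679
grip_force: 30.6
time: 8.45
position: [0.4871, 0.3908, 0.0586]
tool_rot: [2.227, 2.216, 0.0]
ft_force: [0.8, 0.6, -0.1]
grip_width: 0.949
grip_force: 0.0
```

```bash
python3 -m crank '[[[0,0,-20,0,-1],[0,0,-40,0,-1],[0,0,-40,0,-1],[-15,0,-30,0,-1],[-35,0,0,0,-1],[-35,0,0,0,-1],[-35,0,0,0,-1],[-35,0,0,0,-1],[-35,0,0,0,-1],[-35,0,0,0,-1]]]' >/dev/null
python3 -m crank '[[[-35,-1,0,0,-1],[-25,0,0,0,-1],[-10,0,0,0,-1],[0,0,0,0,-1],[0,0,0,0,-1]]]'
```

```text
time: 9.7
position: [0.4846, 0.0958, 0.1887]
tool_rot: [2.228, 2.214, 0.0]
ft_force: [0.1, 0.1, -0.1]
grip_width: 1.004
grip_force: 0.0
```

```bash
python3 -m crank '[[[0,1,25,0,-1],[0,0,35,0,-1],[0,0,35,0,-1],[0,0,25,0,-1],[0,0,14,0,-1],[0,0,6,0,-1],[0,0,0,0,-1],[0,0,0,0,-1],[0,0,0,0,1],[0,0,0,0,1]]]' 30
python3 -m crank '[[[0,0,0,0,1],[0,0,0,0,1],[0,0,0,0,1],[0,0,0,0,1],[0,0,0,0,1],[0,0,0,0,1]]]' 30
python3 -m crank '[[[0,0,-5,0,1],[0,0,-10,0,1],[0,0,-20,0,1],[0,0,-30,0,1],[0,0,-30,0,1],[0,0,-25,0,1],[0,0,-20,0,1],[0,0,-5,0,1],[0,0,0,0,1],[0,0,0,0,1]]]'
for k in 1 2 3; do python3 -m crank '[[[0,0,0,0,1],[0,0,0,0,1]]]' | grep -E "ft_force|position|width"; done
```

```text
time: 10.53
position: [0.4867, 0.0963, 0.0498]
tool_rot: [2.225, 2.215, 0.003]
ft_force: [-0.4, 0.2, 0.4]
grip_width: 0.919
grip_force: 0.0
time: 11.03
position: [0.4866, 0.0957, 0.0491]
tool_rot: [2.226, 2.215, 0.002]
ft_force: [2.4, -0.4, 2.6]
grip_width: 0.679
grip_force: 30.0
time: 11.87
position: [0.4845, 0.0955, 0.1923]
tool_rot: [-2.226, -2.215, 0.003]
ft_force: [-0.5, 1.2, -5.5]
grip_width: 0.684
grip_force: 30.0
position: [0.4843, 0.0956, 0.1918]
ft_force: [-0.2, -0.3, -4.7]
grip_width: 0.681
position: [0.485, 0.0959, 0.1927]
ft_force: [-0.6, 0.1, -6.1]
grip_width: 0.68
position: [0.4855, 0.0959, 0.1933]
ft_force: [-0.7, 0.0, -5.2]
grip_width: 0.681
```

Tub a weighs about 5.3 N, so it is full. It goes to the far slot of the case.

```bash
python3 -m crank '[[[-12,0,0,0,1],[-25,-1,0,0,1],[-36,-1,0,0,1],[-36,-1,0,0,1],[-36,-1,0,0,1],[-36,-1,0,0,1],[-36,-1,0,0,1],[-36,-1,0,0,1],[-36,-1,0,0,1],[-36,-1,0,0,1]]]' >/dev/null
python3 -m crank '[[[-36,-1,0,0,1],[-36,-1,0,0,1],[-30,-1,10,0,1],[-20,0,20,0,1],[-9,0,25,0,1],[0,0,25,0,1],[0,0,20,0,1],[0,0,15,0,1],[0,0,4,0,1],[0,0,0,0,1]]]'
```

```text
time: 14.03
position: [0.4704, -0.3596, 0.0729]
tool_rot: [-2.225, -2.213, -0.0]
ft_force: [-0.6, -0.2, -5.3]
grip_width: 0.679
grip_force: 30.0
```

```bash
python3 -m crank '[[[0,2,3,0,1],[0,1,3,0,1],[0,0,3,0,1],[0,0,2,0,1],[0,0,1,0,1],[0,0,1,0,1],[0,0,0,0,1],[0,0,0,0,1]]]'
python3 -m crank '[[[0,0,0.5,0,1],[0,0,0.5,0,1],[0,0,0,0,1]]]'
```

```text
time: 14.7
position: [0.4743, -0.3602, 0.0617]
tool_rot: [2.227, 2.216, -0.0]
ft_force: [0.6, -0.2, -5.6]
grip_width: 0.679
grip_force: 30.0
time: 14.95
position: [0.4743, -0.3602, 0.0605]
tool_rot: [2.227, 2.216, -0.0]
ft_force: [-0.0, 0.9, -5.8]
grip_width: 0.679
grip_force: 30.0
```

```bash
python3 -m crank '[[[0,0,0.8,0,1],[0,0,0.5,0,1],[0,0,0,0,1],[0,0,0,0,1]]]'|grep -E "pos|ft"
python3 -m crank '[[[0,0,0.5,0,1],[0,0,0,0,1]]]'|grep -E "pos|ft"
```

```text
position: [0.4743, -0.3602, 0.0592]
ft_force: [0.3, -0.9, -5.2]
position: [0.4744, -0.3604, 0.0591]
ft_force: [-0.1, 0.1, -2.2]
```

```bash
python3 -m crank '[[[0,0,0,0,0.2],[0,0,0,0,0],[0,0,0,0,-0.5],[0,0,0,0,-1],[0,0,0,0,-1],[0,0,0,0,-1],[0,0,0,0,-1],[0,0,-20,0,-1],[0,0,-40,0,-1],[0,0,-40,0,-1]]]'
python3 -m crank '[[[15,0,-30,0,-1],[36,-2,0,0,-1],[36,-2,0,0,-1],[36,-2,0,0,-1],[36,-2,0,0,-1],[36,-2,0,0,-1],[36,-2,0,0,-1],[36,-2,0,0,-1],[36,-2,0,0,-1],[36,-2,0,0,-1]]]' >/dev/null
python3 -m crank '[[[26,-2,0,0,-1],[8,0,0,0,-1],[0,0,0,0,-1],[0,0,0,0,-1]]]'
python3 - <<'E'
from h import *
s,r=tcp();i=get_image("wrist")
T=np.eye(4);T[:3,:3]=r.as_matrix();T[:3,3]=s["position"];i["T"]=T@i["T_tool_cam"]
m=red(i["pixels"]);n,l,st,c=cv2.connectedComponentsWithStats(m)
for k in range(1,n):
    if st[k,4]>300:print(st[k],c[k].round(),p2w(i,c[k],.105).round(4))
E
```

```text
time: 16.28
position: [0.4732, -0.3593, 0.1585]
tool_rot: [-2.224, -2.214, -0.0]
ft_force: [1.1, -0.2, 0.9]
grip_width: 0.999
grip_force: 0.0
time: 17.45
position: [0.4563, 0.012, 0.1888]
tool_rot: [2.226, 2.215, -0.001]
ft_force: [-0.0, -0.6, 0.5]
grip_width: 0.998
grip_force: 0.0
[ 554  155   86  154 9304] [601. 228.] [[0.6277 0.019  0.105 ]]
[ 277  189   94   96 7112] [324. 237.] [[0.4539 0.0145 0.105 ]]
```

```bash
python3 -m crank '[[[1,-2,25,0,-1],[0,0,35,0,-1],[0,0,35,0,-1],[0,0,25,0,-1],[0,0,14,0,-1],[0,0,6,0,-1],[0,0,0,0,-1],[0,0,0,0,-1],[0,0,0,0,1],[0,0,0,0,1]]]' 30
python3 -m crank '[[[0,0,0,0,1],[0,0,0,0,1],[0,0,0,0,1],[0,0,0,0,1],[0,0,0,0,1],[0,0,0,0,1]]]' 30
python3 -m crank '[[[0,0,-5,0,1],[0,0,-10,0,1],[0,0,-20,0,1],[0,0,-30,0,1],[0,0,-30,0,1],[0,0,-25,0,1],[0,0,-20,0,1],[0,0,-5,0,1],[0,0,0,0,1],[0,0,0,0,1]]]'
for k in 1 2 3; do python3 -m crank '[[[0,0,0,0,1],[0,0,0,0,1]]]' | grep -E "ft_force|position|width"; done
```

```text
time: 18.33
position: [0.4553, 0.0134, 0.0499]
tool_rot: [2.226, 2.213, 0.001]
ft_force: [-0.2, 0.3, -0.7]
grip_width: 0.917
grip_force: 0.0
time: 18.83
position: [0.4548, 0.0139, 0.0492]
tool_rot: [2.226, 2.215, 0.001]
ft_force: [1.4, -0.8, 2.2]
grip_width: 0.683
grip_force: 30.0
time: 19.67
position: [0.4532, 0.0139, 0.1927]
tool_rot: [-2.226, -2.215, 0.002]
ft_force: [-0.2, -0.5, -5.5]
grip_width: 0.681
grip_force: 30.0
position: [0.4529, 0.0141, 0.1921]
ft_force: [-0.5, -0.7, -5.5]
grip_width: 0.679
position: [0.4537, 0.0141, 0.1929]
ft_force: [0.3, -0.7, -5.3]
grip_width: 0.679
position: [0.4541, 0.014, 0.1935]
ft_force: [0.0, -0.2, -4.8]
grip_width: 0.684
```

Tub b weighs about 5.2 N, so it is full. It goes to the near slot of the case.

```bash
python3 -m crank '[[[-10,2,0,0,1],[-25,4,0,0,1],[-35,5,0,0,1],[-35,5,0,0,1],[-35,5,0,0,1],[-35,5,0,0,1],[-35,5,0,0,1],[-30,4,0,0,1],[-22,1,0,0,1],[-13,0,10,0,1]]]' >/dev/null
python3 -m crank '[[[0,0,25,0,1],[0,0,25,0,1],[0,0,25,0,1],[0,0,20,0,1],[0,0,10,0,1],[0,0,4,0,1],[0,0,1,0,1],[0,0,0,0,1],[0,0,0,0,1]]]'
```

```text
time: 21.75
position: [0.4898, -0.2617, 0.0751]
tool_rot: [2.225, 2.214, 0.001]
ft_force: [0.3, -0.0, -3.1]
grip_width: 0.679
grip_force: 30.0
```

```bash
python3 -m crank '[[[0,0,3,0,1],[0,0,3,0,1],[0,0,3,0,1],[0,0,2,0,1],[0,0,1,0,1],[0,0,0.5,0,1],[0,0,0.5,0,1],[0,0,0.5,0,1],[0,0,0,0,1],[0,0,0,0,1]]]'|grep -E "pos|ft"
python3 -m crank '[[[0,0,0.5,0,1],[0,0,0.5,0,1],[0,0,0,0,1]]]'|grep -E "pos|ft"
python3 -m crank '[[[0,0,0.5,0,1],[0,0,0,0,1]]]'|grep -E "pos|ft"
```

```text
position: [0.4888, -0.2613, 0.0603]
ft_force: [1.0, 0.8, -4.8]
position: [0.4888, -0.2613, 0.0593]
ft_force: [0.1, -0.3, -4.6]
position: [0.4889, -0.2614, 0.0592]
ft_force: [-1.4, 0.0, 0.1]
```

```bash
python3 -m crank '[[[0,0,0,0,0.2],[0,0,0,0,0],[0,0,0,0,-0.5],[0,0,0,0,-1],[0,0,0,0,-1],[0,0,0,0,-1],[0,0,0,0,-1],[0,0,-20,0,-1],[0,0,-40,0,-1],[0,0,-40,0,-1]]]' >/dev/null
python3 -m crank '[[[20,0,-35,0,-1],[38,5,0,0,1],[38,5,0,0,1],[10,0,0,0,1],[0,0,0,0,1],[0,0,0,0,1]]]'
python3 - <<'E'
from h import *
i=get_image("top");cv2.imwrite("pics/t2.png",cv2.resize(i["pixels"][130:350,100:500,::-1],(800,440),interpolation=cv2.INTER_CUBIC))
E
```

```text
time: 24.33
position: [0.4993, -0.1552, 0.1938]
tool_rot: [2.225, 2.217, -0.002]
ft_force: [-0.9, -0.9, 0.1]
grip_width: 0.705
grip_force: 0.0
```

View pics/t2.png

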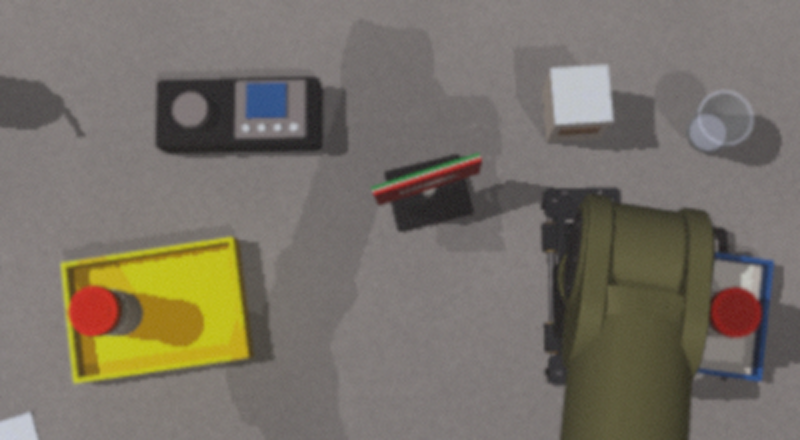

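The tubs stand upright in the tray and case (crop). The sign plate runs from (374,192) to (480,158), and its foot corners are (398,230), (472,213) and (386,172).

```bash
python3 - <<'E'
from h import *
i=get_image("top")
f=lambda L,z:p2w(i,[(100+u/2,130+v/2) for u,v in L],z)[:,:2]
e=f([(374,192),(481,159)],.148);print(e.round(3).tolist(),e.mean(0).round(3))
q=f([(398,230),(472,213),(386,172),(460,155)],.015);print(q.round(3).tolist(),q.mean(0))
a=q[0]-q[1];fy=np.arctan2(-a[0],a[1]);b=e[0]-e[1];ph=np.arctan2(-b[0],b[1]);print("foot yaw",fy,"plate",ph)
c=e.mean(0);s,r=tcp();prev=s["position"][:2];print(prev)
P=lambda p,g=0:c+.05*np.array([-np.sin(p),np.cos(p)])+(.005+g+.015*abs(np.cos(p))+.0095*abs(np.sin(p)))*np.array([np.cos(p),np.sin(p)])
W=[P(ph,.015)]+[P(p) for p in np.linspace(ph,fy+3.0,17)]
M=r.as_matrix()
for w in W:
    print(w.round(3),(M.T@np.r_[w-prev,0])[:2].__mul__(1000).round(1));prev=w
E
```

```text
[[0.615, 0.059], [0.651, -0.064]] [ 0.633 -0.003]
[[0.586, 0.038], [0.607, -0.056], [0.661, 0.053], [0.682, -0.042]] [ 0.63396793 -0.00184683]
foot yaw 0.21274482630160635 plate 0.28846529635807655
[ 0.49889675 -0.15708909]
[0.654 0.056] [214. 154.]
[0.64  0.052] [ -4.4 -14.3]
[0.631 0.052] [ 0.6 -9.4]
[0.621 0.051] [-1.4 -9.9]
[0.611 0.047] [-3.7 -9.9]
[0.601 0.041] [-5.9 -9.3]
[0.593 0.033] [-8.1 -8. ]
[0.587 0.023] [-10.   -6.2]
[0.583 0.012] [-11.4  -3.9]
[0.581 0.005] [-6.9 -2.2]
[ 0.58  -0.002] [-7.6 -1.3]
[ 0.579 -0.011] [-8.3  0. ]
[ 0.581 -0.019] [-8.7  1.6]
[ 0.585 -0.028] [-8.8  3.5]
[ 0.59  -0.037] [-8.4  5.5]
[ 0.597 -0.044] [-7.4  7.5]
[ 0.607 -0.05 ] [-5.9  9.3]
[ 0.616 -0.054] [-3.9  9.4]
```

```bash
python3 -m crank '[[[30,22,0,0,1],[30,22,0,0,1],[30,22,0,0,1],[30,22,0,0,1],[30,22,0,0,1],[30,22,0,0,1],[24,16,0,0,1],[10,6,0,0,1],[0,0,0,0,1],[0,0,0,0,1]]]'
python3 - <<'E'
from h import *
s,r=tcp();i=get_image("wrist");cv2.imwrite("pics/w3.png",i["pixels"][:,:,::-1])
E
```

```text
time: 25.27
position: [0.6545, 0.0567, 0.1925]
tool_rot: [-2.227, -2.214, 0.002]
ft_force: [-0.1, -0.4, 0.3]
grip_width: 0.008
grip_force: 0.0
```

View pics/w3.png

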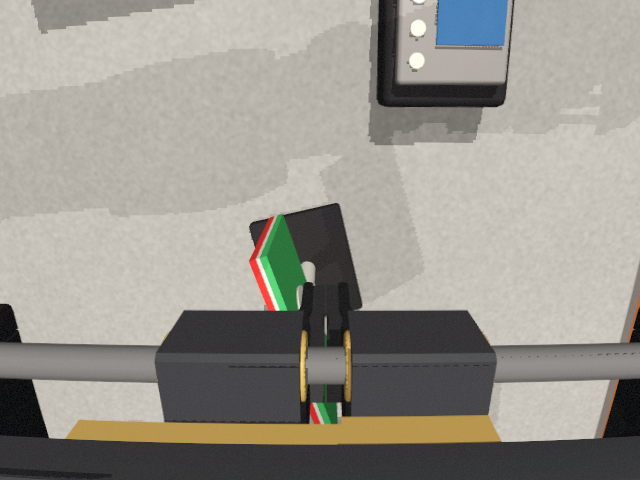

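The fingers are on the plate's green side, with the plate corner at (262,262) and the fingers near (325,310). I'll lower and push round the arc.

```bash
python3 -m crank '[[[0,0,15,0,1],[0,0,30,0,1],[0,0,27,0,1],[0,0,10,0,1],[0,0,0,0,1],[0,0,0,0,1]]]'
python3 -m crank '[[[-2,-7,0,0,1],[-2,-7,0,0,1],[0,-9,0,0,1],[-1,-10,0,0,1],[-4,-10,0,0,1],[-6,-9,0,0,1],[0,0,0,0,1]]]'
```

```text
time: 25.82
position: [0.6545, 0.0562, 0.1121]
tool_rot: [2.229, 2.213, -0.001]
ft_force: [-0.6, 0.1, 0.0]
grip_width: 0.006
grip_force: 0.0
time: 26.4
position: [0.6007, 0.0419, 0.1124]
tool_rot: [2.227, 2.214, -0.003]
ft_force: [0.5, 0.5, -0.5]
grip_width: 0.005
grip_force: 0.1
```

```bash
python3 -m crank '[[[-8,-8,0,0,1],[-10,-6,0,0,1],[-11,-4,0,0,1],[-7,-2,0,0,1],[-8,-1,0,0,1],[-8,0,0,0,1],[-9,2,0,0,1],[-9,4,0,0,1],[-8,5,0,0,1],[0,0,0,0,1]]]'
python3 -m crank '[[[-7,8,0,0,1],[-6,9,0,0,1],[0,0,0,0,1],[0,0,0,0,1]]]'
python3 - <<'E'
from h import *
i=get_image("scene");cv2.imwrite("pics/s4.png",cv2.resize(i["pixels"][180:380,150:450,::-1],(750,500)))
E
```

```text
time: 27.23
position: [0.593, -0.038, 0.1114]
tool_rot: [2.23, 2.211, -0.001]
ft_force: [0.3, 0.4, 0.1]
grip_width: 0.008
grip_force: 0.0
time: 27.57
position: [0.6096, -0.0483, 0.1115]
tool_rot: [-2.228, -2.215, -0.001]
ft_force: [-0.2, 0.0, -0.2]
grip_width: 0.007
grip_force: 0.0
```

View pics/s4.png

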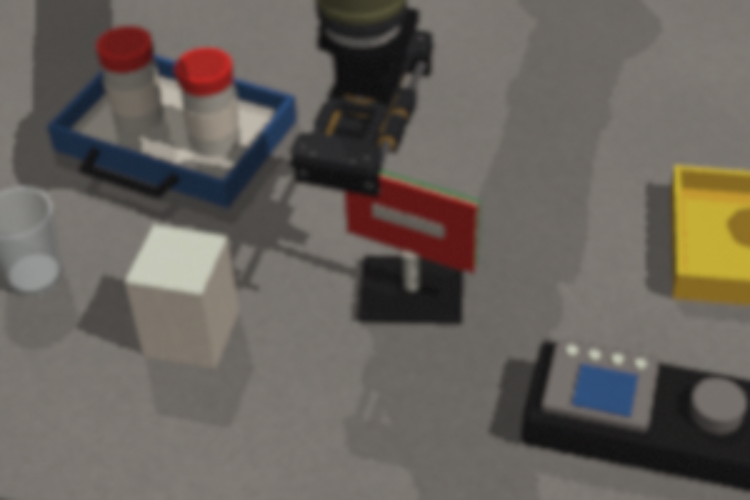

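Red now faces the camera (plate 345–478, 175–270), so the plate is nearly round. I'll push gently to the stop.

```bash
python3 -m crank '[[[-3,5,0,0,1],[-2,4,0,0,1],[0,2,0,0,1],[0,0,0,0,1],[0,0,0,0,1]]]'|grep -E "pos|ft"
python3 -m crank '[[[0,2,0,0,1],[0,2,0,0,1],[0,0,0,0,1],[0,0,0,0,1]]]'|grep -E "pos|ft"
python3 -m crank '[[[0,2,0,0,1],[0,0,0,0,1],[0,0,0,0,1]]]'|grep -E "pos|ft"
```

```text
position: [0.6201, -0.0529, 0.1117]
ft_force: [-0.4, 0.1, -0.7]
position: [0.6239, -0.053, 0.1117]
ft_force: [-1.6, -0.6, 0.3]
position: [0.6259, -0.053, 0.1117]
ft_force: [-1.2, 0.4, -0.6]
```

```bash
for k in 1; do python3 -m crank '[[[0,2,0,0,1],[0,0,0,0,1],[0,0,0,0,1]]]'|grep -E "pos|ft"; python3 -m crank '[[[0,1,0,0,1],[0,0,0,0,1],[0,0,0,0,1]]]'|grep -E "pos|ft";  python3 -m crank '[[[0,1,0,0,1],[0,0,0,0,1],[0,0,0,0,1]]]'|grep -E "pos|ft"; done
python3 - <<'E'
from h import *
i=get_image("top");cv2.imwrite("pics/t5.png",cv2.resize(i["pixels"][180:280,260:380,::-1],(720,600)))
E
```

```text
position: [0.628, -0.0529, 0.1117]
ft_force: [-1.5, 0.2, -0.3]
position: [0.6289, -0.0529, 0.1117]
ft_force: [-0.9, -0.7, 0.1]
position: [0.6299, -0.0529, 0.1117]
ft_force: [-0.6, -0.4, -0.5]
```

View pics/t5.png

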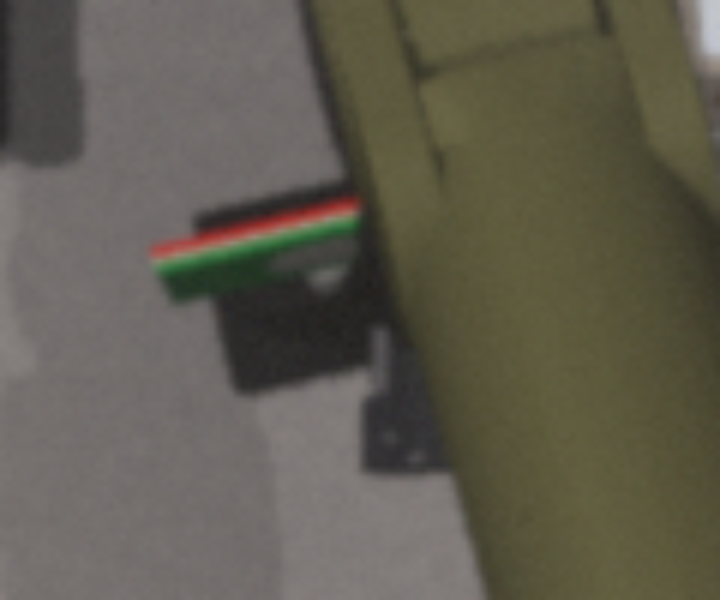

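The plate is parallel to the foot with its green side towards the robot, so the joint is at about 3.1. One small nudge more, then back off and up.

```bash
python3 -m crank '[[[0,1,0,0,1],[0,1,0,0,1],[0,0,0,0,1],[0,0,0,0,1]]]'|grep -E "pos|ft"
python3 -m crank '[[[0,-5,0,0,1],[0,-15,0,0,1],[0,-20,0,0,1],[0,-15,-10,0,1],[0,0,-30,0,1],[0,0,-35,0,1],[0,0,-30,0,1],[0,-20,0,0,1],[0,-20,0,0,1],[0,0,0,0,1]]]'
python3 -m crank '[[[-30,0,0,0,1],[-30,0,0,0,1],[-10,0,0,0,1],[0,0,0,0,1],[0,0,0,0,1],[0,0,0,0,1]]]'
python3 - <<'E'
from h import *
i=get_image("scene");cv2.imwrite("pics/s6.png",i["pixels"][:,:,::-1])
i=get_image("top");cv2.imwrite("pics/t6.png",cv2.resize(i["pixels"][130:350,100:500,::-1],(800,440)))
E
```

```text
position: [0.6305, -0.0529, 0.1115]
ft_force: [-5.7, -1.0, 2.3]
time: 30.58
position: [0.5351, -0.052, 0.2175]
tool_rot: [2.225, 2.215, -0.003]
ft_force: [1.4, 0.4, -0.8]
grip_width: 0.005
grip_force: 0.0
time: 31.08
position: [0.5369, -0.1205, 0.2168]
tool_rot: [-2.224, -2.218, -0.002]
ft_force: [-0.0, 1.2, 0.8]
grip_width: 0.005
grip_force: 0.0
```

View pics/t6.png

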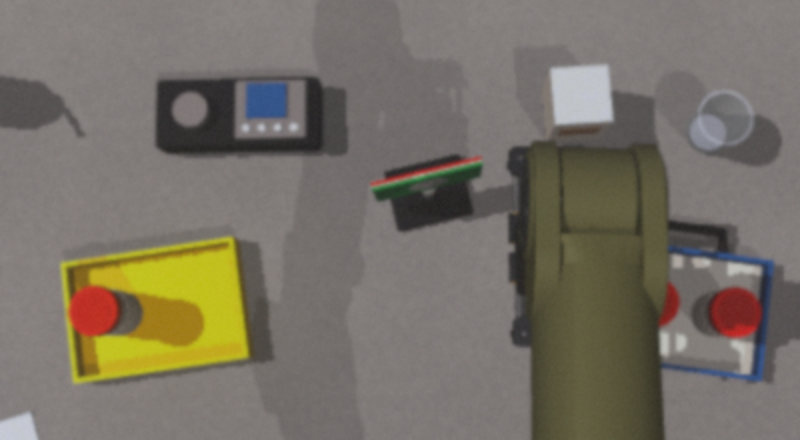

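The stop was felt at 5.7 N. The final top view shows the green face towards the robot (372–482, 155–200), the tubs upright in place, and the bystanders unmoved.

```bash
python3 -c "
from bench import job
print(job.close_job())"
```

```text
the job is handed in; nothing more can be done
None
```

Job handed in, with no verdict returned: tubs a and b weighed about 5 N (full) and stand in the blue case, tub c weighed about 1 N (empty) and stands in the yellow tray, and the sign is turned to its stop with green facing the robot.

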